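# Swing the video microscope over the ring clamp

### The job

Swing the heavy video microscope round on its boom until its lens stands over the gold ring in the clamp, and leave it there at rest with your hand off. The boom runs on ball bearings and hardly brakes itself: push it and slow it down gently, without jolts or letting it bounce away, touching it only on its two springy blue side bumpers, and never let it run against its end stops. Do not disturb the clamp or the things lying on the bench.

Things in the scene. Friction and masses are not known exactly. Their poses are not given: they have to be found in the camera images.
- boom (a joint): swing angle of the microscope boom about the vertical column, rad. Seen from above it grows anticlockwise: the head then moves to the robot's right (towards -y). End stops at -1.05 and +1.05. Ball bearings: friction only 0.001 N m, damping 0.005 N m s/rad; once pushed it coasts for many seconds
- axis (a point): point on the column's vertical swing axis, 217 mm above the bench; the column stands beyond the head, its white hub is 84 mm wide, top at 245 mm. The white boom arm (50 mm wide, top at 238 mm) is not to be touched. All that swings has a nominal inertia of 0.30 kg m2 about this axis (3.3 kg felt at the bumpers); the real one is 0.7 to 1.4 times that
- lens (a point): centre of the lens under the microscope head, 300 mm from the swing axis, 138 mm above the bench; it views a circle of 44 mm. The head is a white block 110 mm (along the boom) x 126 mm (across), 165 to 265 mm above the bench, with a grey cap (146 mm across, up to 272 mm high) and a black ring light 92 mm wide below
- ring (a point): centre of the small gold ring (27 mm across) held upright in the wooden jaws of the ring clamp, 86 mm above the bench and 300 mm from the swing axis. The clamp sits on a low bracket on the same column, locked at an angle that differs from day to day
- jar: amber bottle, 60 mm across, 130 mm high, standing on the bench; origin under its middle; leave alone
- dish: terracotta dish, 100 mm across, 30 mm high; origin under its middle; leave alone
- file: hand tool with wooden handle, 200 mm long, lying along its x axis, origin under its middle; leave alone
- bumper_left: blue bumper block on the head's side towards the robot's left (+y, smaller boom angles); push it to swing to larger angles. Origin in the middle of its flat upright outer face: 95 mm along the boom, 180 to 255 mm above the bench, 105 mm sideways of the lens axis at rest. Sprung: 40 N/m, almost undamped, sinks at most 25 mm, then stops hard (still 7 mm prouder than the cap)
- bumper_right: the same on the other side (towards -y, larger boom angles): push it to brake, or to swing to smaller angles. The two bumper faces are 210 mm apart. What runs against a still hand here springs back at nearly its full speed

How it is judged:
By the outcome, as a careful person would: the job done as asked, in the order asked, and still so for the second after the job is handed in, with the robot touching nothing.
It also fails if it takes over 38 s, if anything falls off the work surface, if the arm or the gripper's body presses on something with over 40 N, if the wrist force passes 120 N, or if a joint passes its speed limit or range.

### The arm

A 7-joint arm with a two-finger parallel gripper is mounted at the origin on the work surface. World frame = base frame: x ahead of the robot, y to its left, z up, the work surface at z = 0. Lengths are in m, angles in rad, forces in N, time in s.
With the tool pointing down it reaches from about 0.35 to 0.9 m from the base axis. Payload 8.1 kg.
Tool frame: the origin (TCP) lies midway between the tips of the shut fingers; the grasp point (between the pads) lies 19 mm behind it; z points along the fingers, y is the line along which they close (so a half turn about z gives the same grasp; the last joint's range is limited). The gripper opens to 92 mm and grips with 3 to 60 N. Pads are 19 mm wide; open, the fingers measure 130 mm over their backs; the gripper's body (75 mm by 190 mm) begins 47 mm behind the grasp point.
Start: joints at [1.118, 0.434, 0.025, 1.573, -0.012, 1.134, -0.075], TCP at [0.214, -0.587, 0.227] pointing down, gripper open.
Joint ranges: [-2.62, 2.62], [-0.44, 2.09], [-1.27, 1.32], [0.08, 2.57], [-1.32, 4.46], [0.12, 2], [-2.74, 2.74]. Speed limits (rad/s): [2.22, 2.22, 3.01, 3.01, 3.14, 3.14, 3.14].

### API

Orientations are given as a rotation vector (axis times angle).
In Python, from cell import observe, cams, job gives the robot as it stands. The module is installed in compiled form; this text tells all that it offers.
- The arm moves only by the tool step_arm, never from a script. Its argument "steps" is a list of rows, each a list of 6 numbers: the shift along the world's x, y, z in mm, then the turn, a rotation vector about the world's x, y, z in rad. In form: [[dx, dy, dz, rx, ry, rz], ...]. A call has 1 to 20 rows; each row shifts and turns the commanded pose from where the row before left it; what a row does not reach is not made up. A row lasts 1/12 s, in which the tool goes at most 41.7 mm and 7.16 degrees, less where a joint would pass 70% of its speed; a pose out of reach is approached as far as the arm can. A call with a gripper value outside its range is refused whole. "gripper" is the opening, from 0 (shut) to 1 (fully open), set as the call begins (left out, the last holds). The fingers move at their own pace and stop on an object; "force" is the grip in N (left out, the last holds). Time passes only in rows, so rows that do not move let the fingers close. It gives the time, the measured TCP pose, the force, the opening and the grip force at its end, in the units of the state.
- observe(): the state, without advancing time (a new reading comes with each control period).
- cams.get_image(name): name is "side" or "top" or "wrist"; returns the picture (480x640x3 uint8, red, green, blue); there is no depth.
- cams.get_calibration(name): a dict with "fov_y" (degrees; the focal length in pixels is half the picture's height over the tangent of half this angle, whatever the lens; pixels are square), "cx", "cy" (the principal point, pixels), "dist_coeffs" ([k1, k2, p1, p2, k3] as OpenCV has them; the pictures are not rectified), "world_to_cam" (4x4, takes a point from world to camera coordinates). Camera axes: x right, y up, looking along -z (the intrinsics and any distortion apply to the point x, -y, -z); pixel columns grow to the right and rows downward; lengths in m; the calibration is good to about 2 mm. A picture is of the moment at which its call begins: read the wrist's pose just before it. get_calibration takes no time and is no camera call; for the wrist camera it gives the pose at the moment of the call.
- job.sign_off(): hands the job in; it is judged then, once.
The state is a dict: "clock": time; "joints": joint angles; "dq": joint speeds; "joint_efforts": joint torques, N m; "position": TCP position; "ee_rot": TCP orientation; "force": force on the tool from outside, world axes, zero at the start; "ft_torque": the same for the moment, N m; "width": opening from 0.0 (shut) to 1.0 (fully open); "gripper_force": force on a finger pad.
Only numpy, scipy, OpenCV 4.12 (cv2) and the standard library are available. Lean on these libraries where they do the work, as an engineer would, in place of code of your own. Each camera call takes 0.05 s, during which the arm holds its last target. There are 200 camera calls.

## Working session

There is one attempt and no reset: what is moved stays moved. The work goes in short steps, Python scripts to look and compute and a tool call to move; the robot and the scene stay as the last step left them, time stands still between calls to the robot, and variables do not carry over. Pictures are saved under pics/ and viewed, at most 10 in all, crops included, and the job is handed in when it is done.

Besides the shell and the picture viewer there is one more tool, called after "Request:" by a JSON object that holds its "name" and its "arguments", one argument or row to a line. step_arm: Moves the arm, as the interface text tells. Its arguments: {"type":"object","properties":{"steps":{"type":"array","items":{"type":"array","items":{"type":"number"}}},"gripper":{"type":"number"},"force":{"type":"number"}},"required":["steps"]}

```bash
mkdir -p pics
cat > h.py <<'E'
import numpy as np, cv2
from cell import observe, cams, job
def K(n):
    c=cams.get_calibration(n); f=240/np.tan(np.radians(c["fov_y"])/2)
    return np.array([[f,0,c["cx"]],[0,f,c["cy"]],[0,0,1.]]),np.array(c["dist_coeffs"],float),np.array(c["world_to_cam"])
def ray(n,uv):
    k,d,T=K(n); p=cv2.undistortPoints(np.array(uv,float).reshape(-1,1,2),k,d)[:,0]
    v=np.c_[p[:,0],-p[:,1],-np.ones(len(p))]; R=T[:3,:3]
    return -R.T@T[:3,3], v@R
def onz(n,uv,z):
    o,v=ray(n,uv); return o+v*((z-o[2])/v[:,2])[:,None]
def proj(n,P):
    k,d,T=K(n); q=np.array(P,float).reshape(-1,3)@T[:3,:3].T+T[:3,3]
    return cv2.projectPoints((q*[1,-1,-1]).reshape(-1,1,3),np.zeros(3),np.zeros(3),k,d)[0][:,0]
def snap(n,f=None):
    im=cams.get_image(n)
    if f: cv2.imwrite("pics/"+f,im[:,:,::-1])
    return im
E
python3 - <<'E'
from h import *
for n in("top","side"):
    snap(n,n+"0.png"); print(n,ray(n,[[320,240]]),K(n)[0][0,0])
o=observe();print(o["clock"],o["position"],o["ee_rot"],o["force"])
E
```

```text
top (array([0.36938633, 0.04196371, 1.08612338]), array([[ 1.60139446e-01, -1.57814316e-04, -9.87104723e-01]])) 433.2947576169218
side (array([0.42007443, 0.37259212, 1.19429602]), array([[ 0.08119805, -0.3352271 , -0.93875453]])) 442.3478621155067
0.1 [ 0.2139879  -0.58675822  0.22602448] [-3.09234057e+00 -5.46395614e-01  6.08150630e-04] [0.55514716 0.36262371 0.4445854 ]
```

View pics/top0.png

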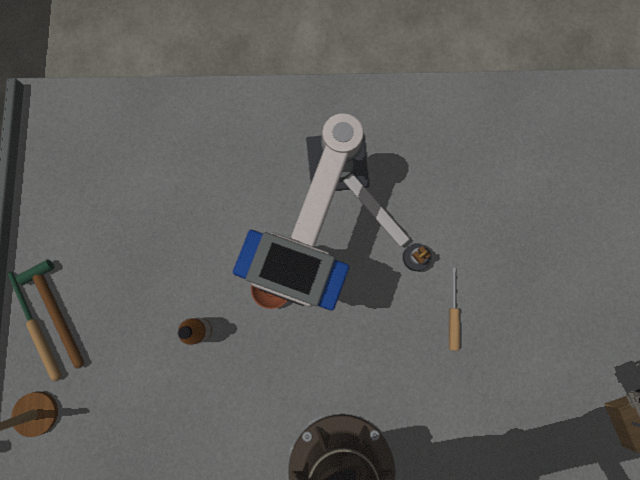

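View pics/side0.png

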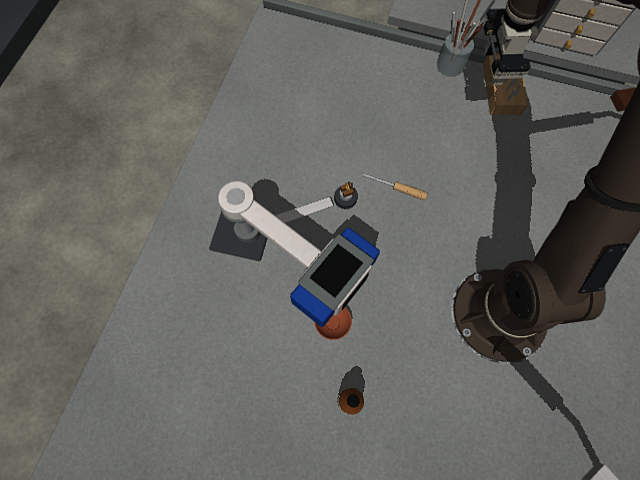

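Top view: hub at about (342,132), head (290,268) with its blue bumpers at (248,255) and (335,285), and ring clamp at (420,256). The file is at (455,310), the jar at (191,331), and the dish lies under the head. In the side view the hub is at (236,201), the head at (337,270) and the ring at (347,188).

```bash
cat >> h.py <<'E'
def tri(a,b):
    (o1,v1),(o2,v2)=ray("top",[a]),ray("side",[b]); v1=v1[0];v2=v2[0]
    s=np.linalg.lstsq(np.c_[v1,-v2],o2-o1,rcond=None)[0]; p,q=o1+s[0]*v1,o2+s[1]*v2
    return (p+q)/2,np.linalg.norm(p-q)
def blobs(m,amin=15):
    n,l,s,c=cv2.connectedComponentsWithStats(m.astype(np.uint8)); return [(s[i,4],c[i].round(1),s[i,:4]) for i in range(1,n) if s[i,4]>amin]
E
python3 - <<'E'
from h import *
G={}
for n,b in(("top",(400,235,440,280)),("side",(328,170,365,212))):
    im=cv2.imread(f"pics/{n}0.png"); hsv=cv2.cvtColor(im,cv2.COLOR_BGR2HSV)
    blue=(hsv[...,0]>100)&(hsv[...,0]<130)&(hsv[...,1]>150)&(hsv[...,2]>60)
    print(n,"blue",blobs(blue))
    x0,y0,x1,y1=b
    c=cv2.resize(im[y0:y1,x0:x1],None,fx=9,fy=9,interpolation=cv2.INTER_NEAREST); cv2.imwrite(f"pics/c_{n}.png",c); G[n]=c
    g=cv2.cvtColor(im,cv2.COLOR_BGR2GRAY)
    hx,hy=(342,132) if n=="top" else (236,201)
    print("hub", cv2.HoughCircles(cv2.medianBlur(g[hy-35:hy+35,hx-35:hx+35],3),cv2.HOUGH_GRADIENT_ALT,1,5,param1=150,param2=.6,minRadius=6,maxRadius=25),hx-35,hy-35)
h=max(c.shape[0] for c in G.values())
cv2.imwrite("pics/c.png",np.hstack([cv2.copyMakeBorder(c,0,h-c.shape[0],0,8,0) for c in G.values()]))
E
```

```text
top blue [(np.int32(635), array([246.9, 253.3]), array([233, 230,  29,  48], dtype=int32)), (np.int32(745), array([333.8, 284.9]), array([319, 261,  30,  49], dtype=int32))]
hub [[[35.       35.       16.648567]]] 307 97
side blue [(np.int32(413), array([360.6, 242.4]), array([342, 228,  38,  31], dtype=int32)), (np.int32(832), array([310.1, 305.1]), array([291, 284,  42,  43], dtype=int32))]
hub [[[35.       30.       14.199983]]] 201 166
```

View pics/c.png

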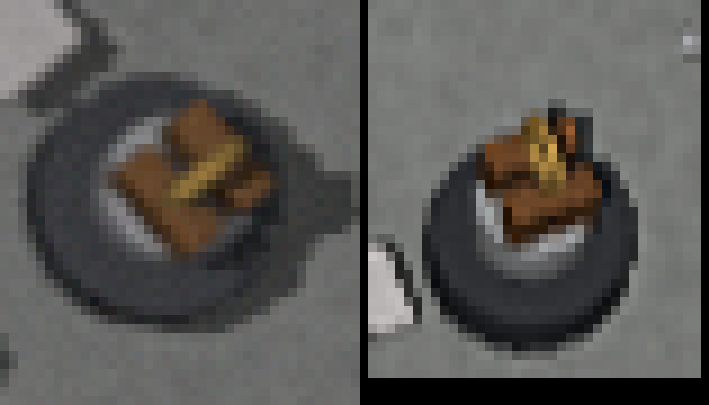

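The crop shows the ring as a gold streak: centre at about (422.6,253.2) in top and (347.2,186.4) in side.

Run:
```python
from h import *
np.set_printoptions(precision=4,suppress=True)
ax,e=tri((342,132),(236,200)); 
print("hubtop",ax,e)
for n,uv in(("top",(342,132)),("side",(236,196)),("side",(236,201))): print(n,onz(n,[uv],.245))
r,e=tri((422.6,253.2),(347.2,186.4)); print("ring",r,e, onz("top",[(422.6,253.2)],.092),onz("side",[(347.2,186.4)],.088))
for n in("top","side"):
    im=cv2.imread(f"pics/{n}0.png"); g=cv2.cvtColor(im,cv2.COLOR_BGR2GRAY); sat=cv2.cvtColor(im,cv2.COLOR_BGR2HSV)[...,1]
    # black panel on cap
    cx,cy=(290,268) if n=="top" else (338,270)
    sub=np.zeros_like(g); sub[cy-45:cy+45,cx-45:cx+45]=1
    lab=cv2.connectedComponentsWithStats(((g<45)&(sat<90)&(sub>0)).astype(np.uint8)); i=lab[1][cy,cx]
    print(n,"panel",lab[2][i],lab[3][i],onz(n,[lab[3][i]],.272), "rect",cv2.minAreaRect(np.argwhere(lab[1]==i)[:,::-1].astype(np.float32)))
    # hub: bright mask
    hx,hy=(342,132) if n=="top" else (236,200)
    w=(g[hy-30:hy+30,hx-30:hx+30]>150).astype(np.uint8)
    print("bright hub bbox",cv2.boundingRect(w),hx-30,hy-30)
    bl=(im[...,0].astype(int)>im[...,2]+60)
    n_,l,s,c=cv2.connectedComponentsWithStats(bl.astype(np.uint8))
    for i in range(1,n_):
        if s[i,4]>100:
            m=(l==i).astype(np.uint8); cn=cv2.findContours(m,cv2.RETR_EXTERNAL,cv2.CHAIN_APPROX_NONE)[0][0]
            P=cv2.approxPolyDP(cn,3,True)[:,0]; print("blue poly",P.tolist()); print(onz(n,P,.255))
```

```text
hubtop [ 0.7275 -0.006   0.2375] 0.008906314072869409
top [[ 0.7289 -0.0069  0.245 ]]
side [[ 0.7244 -0.0108  0.245 ]]
side [[0.7197 0.0014 0.245 ]]
ring [ 0.4927 -0.1926  0.0991] 0.004215891021036883 [[ 0.4957 -0.1949  0.092 ]] [[ 0.4914 -0.1977  0.088 ]]
top panel [ 260  243   61   51 1890] [289.9116 268.1857] [[0.4486 0.0994 0.272 ]] rect ((290.01092529296875, 268.0948791503906), (52.54299545288086, 36.73737716674805), 19.983104705810547)
bright hub bbox (8, 12, 42, 48) 312 102
blue poly [[251, 230], [233, 270], [243, 277], [261, 236]]
[[0.5263 0.176  0.255 ]
 [0.4487 0.2099 0.255 ]
 [0.4349 0.1906 0.255 ]
 [0.5141 0.1565 0.255 ]]
blue poly [[338, 261], [320, 305], [329, 309], [347, 269], [346, 264]]
[[ 0.4626  0.0078  0.255 ]
 [ 0.3793  0.0439  0.255 ]
 [ 0.3715  0.027   0.255 ]
 [ 0.4469 -0.0091  0.255 ]
 [ 0.4565 -0.0075  0.255 ]]
side panel [ 310  244   53   53 1408] [336.0611 270.2521] [[0.4458 0.0991 0.272 ]] rect ((335.8658752441406, 269.7926940917969), (32.32796859741211, 45.134220123291016), 38.65980911254883)
bright hub bbox (12, 11, 48, 49) 206 170
blue poly [[243, 183], [230, 183], [220, 191], [219, 202], [226, 210], [237, 212], [250, 203], [252, 193]]
[[ 0.7178 -0.0436  0.255 ]
 [ 0.7469 -0.034   0.255 ]
 [ 0.7615 -0.0072  0.255 ]
 [ 0.7531  0.0199  0.255 ]
 [ 0.7302  0.0338  0.255 ]
 [ 0.7043  0.0307  0.255 ]
 [ 0.6838  0.      0.255 ]
 [ 0.6884 -0.0256  0.255 ]]
blue poly [[241, 213], [307, 265], [319, 252], [256, 203]]
[[ 0.6946  0.0302  0.255 ]
 [ 0.511   0.1023  0.255 ]
 [ 0.4949  0.0652  0.255 ]
 [ 0.6706 -0.0043  0.255 ]]
blue poly [[346, 228], [342, 234], [374, 258], [379, 251]]
[[ 0.4536 -0.009   0.255 ]
 [ 0.4581  0.0079  0.255 ]
 [ 0.3739  0.0408  0.255 ]
 [ 0.3675  0.0214  0.255 ]]
blue poly [[299, 285], [291, 294], [292, 303], [323, 325], [332, 311]]
[[0.5135 0.151  0.255 ]
 [0.5237 0.1752 0.255 ]
 [0.5153 0.1932 0.255 ]
 [0.4379 0.2177 0.255 ]
 [0.4284 0.1834 0.255 ]]
```

Request:
{"name": "step_arm", "arguments": {
  "steps": [
    [5,15,25,0,0,0.043],
    [11,33,25,0,0,0.043],
    [12,35,25,0,0,0.043],
    [12,35,25,0,0,0.043],
    [12,35,5,0,0,0.043],
    [12,35,0,0,0,0.043],
    [12,35,0,0,0,0.043],
    [12,35,0,0,0,0.043],
    [12,35,0,0,0,0.043],
    [12,35,0,0,0,0.043],
    [12,35,0,0,0,0.043],
    [12,35,0,0,0,0.043],
    [12,35,0,0,0,0.043],
    [12,35,0,0,0,0.043],
    [12,35,0,0,0,0.043],
    [12,35,0,0,0,0.043],
    [12,35,0,0,0,0.043],
    [12,35,0,0,0,0.043],
    [12,35,0,0,0,0.043],
    [12,35,0,0,0,0.043]
  ],
  "gripper": 0
}}

```text
clock: 1.77
position: [0.4443, 0.0869, 0.3277]
ee_rot: [2.582, 1.788, -0.0]
force: [1.8, -0.2, -0.6]
width: 0.007
gripper_force: 0.0
```

Request:
{"name": "step_arm", "arguments": {
  "steps": [
    [12,35,0,0,0,0],
    [12,35,0,0,0,0],
    [13,35,0,0,0,0],
    [13,34,-10,0,0,0],
    [0,0,-30,0,0,0],
    [0,0,-30,0,0,0],
    [0,0,-30,0,0,0],
    [0,0,-12,0,0,0],
    [0,0,0,0,0,0]
  ]
}}

```text
clock: 2.52
position: [0.4927, 0.2229, 0.2129]
ee_rot: [-2.583, -1.786, 0.009]
force: [-0.1, -0.5, 0.6]
width: 0.004
gripper_force: 0.0
```

```bash
cat >> h.py <<'E'
AX=np.array([.727,-.007])
def panel(n,im,z=.272):
    # centre of the dark panel on the cap -> boom angle
    g=cv2.cvtColor(im,cv2.COLOR_RGB2GRAY); s=cv2.cvtColor(im,cv2.COLOR_RGB2HSV)[...,1]
    N,l,st,c=cv2.connectedComponentsWithStats(((g<45)&(s<90)).astype(np.uint8)); best=None
    for i in range(1,N):
        if 900<st[i,4]<2800:
            p=onz(n,[c[i]],z)[0]
            if abs(np.linalg.norm(p[:2]-AX)-.3)<.03: best=(p,int(st[i,4]))
    return best
def ang(p): d=p[:2]-AX; return np.arctan2(-d[1],-d[0])
def look(n,f=None):
    im=snap(n,f); t=observe()["clock"]; b=panel(n,im)
    print(n,round(t,3), None if b is None else (b[0].round(4),b[1],round(ang(b[0]),4)))
E
python3 - <<'E'
from h import *
look("side","s1.png");look("top","t1.png")
o=observe();print(o["position"],o["joints"],o["force"])
E
```

```text
side 2.567 None
top 2.617 None
[0.49454081 0.2243994  0.21655305] [ 1.72105502e-03  4.03810007e-01 -7.09373705e-01  1.74471612e+00
  2.91000455e-01  1.10060957e+00 -1.16255346e+00] [0.12593421 0.49153321 0.74518275]
```

View pics/s1.png

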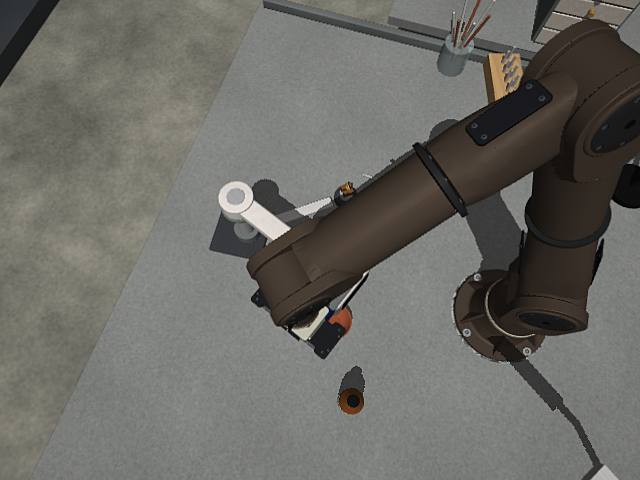

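The arm hides the head from both cameras, so I'll push gently at 30 mm/s and use the force reading to follow the contact.

Request:
{"name": "step_arm", "arguments": {
  "steps": [
    [-1.2,-3.2,0,0,0,0],
    [-1.2,-3.2,0,0,0,0],
    [-0.88,-2.34,0,0,0,0],
    [-0.88,-2.34,0,0,0,0],
    [-0.88,-2.34,0,0,0,0],
    [-0.88,-2.34,0,0,0,0],
    [-0.88,-2.34,0,0,0,0]
  ]
}}

```text
clock: 3.2
position: [0.4874, 0.2059, 0.2159]
ee_rot: [2.584, 1.786, 0.0]
force: [-0.8, -0.8, 0.5]
width: 0.007
gripper_force: 0.0
```

Request:
{"name": "step_arm", "arguments": {
  "steps": [
    [-0.88,-2.34,0,0,0,0],
    [-0.88,-2.34,0,0,0,0],
    [-0.88,-2.34,0,0,0,0],
    [-0.88,-2.34,0,0,0,0]
  ]
}}

```text
clock: 3.53
position: [0.4838, 0.1967, 0.2157]
ee_rot: [-2.584, -1.787, 0.0]
force: [-0.7, 1.2, 0.0]
width: 0.007
gripper_force: 0.2
```

Request:
{"name": "step_arm", "arguments": {
  "steps": [
    [-0.88,-2.34,0,0,0,0],
    [-0.88,-2.34,0,0,0,0],
    [-0.88,-2.34,0,0,0,0]
  ]
}}

```text
clock: 3.78
position: [0.4812, 0.1896, 0.2157]
ee_rot: [-2.584, -1.786, -0.0]
force: [0.3, -0.0, 0.7]
width: 0.007
gripper_force: 0.2
```

Request:
{"name": "step_arm", "arguments": {
  "steps": [
    [-0.88,-2.34,0,0,0,0],
    [-0.88,-2.34,0,0,0,0]
  ]
}}

```text
clock: 3.95
position: [0.4795, 0.1849, 0.2157]
ee_rot: [2.584, 1.786, 0.0]
force: [-0.6, 0.6, 1.2]
width: 0.004
gripper_force: 0.2
```

Request:
{"name": "step_arm", "arguments": {
  "steps": [
    [-0.88,-2.34,0,0,0,0],
    [-0.88,-2.34,0,0,0,0]
  ]
}}

```text
clock: 4.12
position: [0.4777, 0.1801, 0.2157]
ee_rot: [2.584, 1.786, -0.0]
force: [-1.0, 0.0, 0.1]
width: 0.003
gripper_force: 0.1
```

Request:
{"name": "step_arm", "arguments": {
  "steps": [
    [-0.88,-2.34,0,0,0,0],
    [-0.88,-2.34,0,0,0,0],
    [-0.88,-2.34,0,0,0,0],
    [0,0,0,0,0,0],
    [0,0,28,0,0,0],
    [0,0,30,0,0,0],
    [0,0,30,0,0,0.06],
    [3,-15,27,0,0,0.065],
    [5.5,-33,0,0,0,0.065],
    [5.5,-34,0,0,0,0.065],
    [5.5,-34,0,0,0,0.065],
    [5.5,-34,0,0,0,0.065],
    [5.5,-34,0,0,0,0.065],
    [5.5,-34,0,0,0,0.065],
    [5.5,-34,0,0,0,0.065],
    [5.5,-34,0,0,0,0.065],
    [5.5,-34,0,0,0,0.065],
    [5.5,-34,0,0,0,0.065],
    [5.5,-34,0,0,0,0.065],
    [5.5,-34,0,0,0,0.065]
  ]
}}

```text
clock: 5.78
position: [0.5441, -0.2504, 0.3307]
ee_rot: [1.539, 2.739, -0.0]
force: [0.7, 0.2, 0.1]
width: 0.003
gripper_force: 0.0
```

Run:
```python
from h import *
look("side","s2.png");look("top","t2.png")
o=observe();print(o["position"],o["ee_rot"],o["force"])
```

```text
side 5.833 (array([ 0.4258, -0.0204,  0.272 ]), 1256, np.float64(0.0444))
top 5.883 (array([ 0.429 , -0.0233,  0.272 ]), 1899, np.float64(0.0547))
[ 0.54335085 -0.25620467  0.3291556 ] [-1.55180367 -2.73079608  0.00361253] [0.24267559 0.02184046 0.25887913]
```

View pics/s2.png

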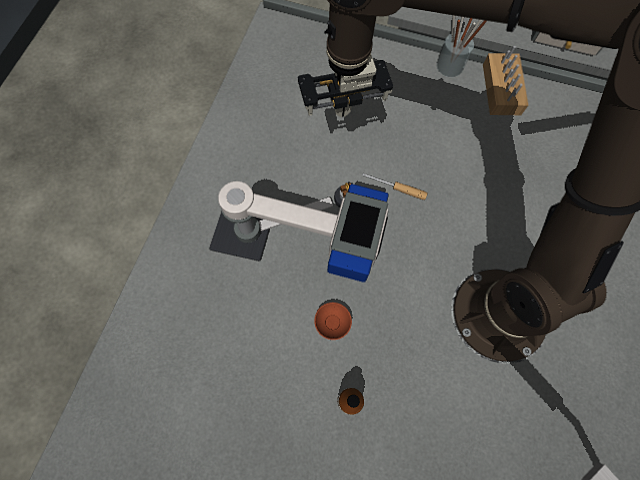

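The head is in clear view at (362,225), between start and ring, and the hand is clear of it on the right. I'll lower the hand into the waiting place and measure the boom's speed.

Request:
{"name": "step_arm", "arguments": {
  "steps": [
    [3,-13,-20,0,0,0.035],
    [3,-13,-30,0,0,0.035],
    [0,0,-30,0,0,0],
    [0,0,-30,0,0,0],
    [0,0,-4,0,0,0]
  ]
}}

```text
clock: 6.3
position: [0.5473, -0.274, 0.2114]
ee_rot: [-1.444, -2.782, 0.001]
force: [-1.8, 0.2, -0.8]
width: 0.006
gripper_force: 0.0
```

Run:
```python
from h import *
for _ in range(3): look("side");look("top")
o=observe();print(o["clock"],o["position"],o["ee_rot"],o["force"])
```

```text
side 6.35 (array([ 0.4282, -0.0494,  0.272 ]), 1220, np.float64(0.1411))
top 6.4 (array([ 0.4319, -0.0517,  0.272 ]), 1894, np.float64(0.1503))
side 6.45 (array([ 0.4289, -0.0546,  0.272 ]), 1213, np.float64(0.1583))
top 6.5 (array([ 0.4327, -0.0571,  0.272 ]), 1890, np.float64(0.1685))
side 6.55 (array([ 0.4299, -0.0602,  0.272 ]), 1205, np.float64(0.1773))
top 6.6 (array([ 0.4337, -0.0627,  0.272 ]), 1890, np.float64(0.1875))
6.6 [ 0.55141819 -0.27450071  0.21899209] [1.44448234e+00 2.78602083e+00 6.06463433e-04] [-0.46617172  0.70738992  0.77499625]
```

Request:
{"name": "step_arm", "arguments": {
  "steps": [
    [-3.8,5.5,0,0,0,0],
    [-3.8,5.5,0,0,0,0],
    [0,0,0,0,0,0],
    [0,0,0,0,0,0],
    [0,0,0,0,0,0],
    [0,0,0,0,0,0],
    [0,0,0,0,0,0],
    [0,0,0,0,0,0],
    [0,0,0,0,0,0],
    [0,0,0,0,0,0],
    [0,0,0,0,0,0],
    [0,0,0,0,0,0],
    [0,0,0,0,0,0],
    [0,0,0,0,0,0],
    [0,0,0,0,0,0],
    [0,0,0,0,0,0]
  ]
}}

```text
clock: 7.93
position: [0.5425, -0.2636, 0.2167]
ee_rot: [1.446, 2.789, 0.0]
force: [0.4, -0.1, 0.5]
width: 0.008
gripper_force: 0.0
```

Run:
```python
from h import *
look("side","s3.png");look("top","t3.png")
o=observe();print(o["clock"],o["position"],o["ee_rot"],o["force"])
```

```text
side 7.983 (array([ 0.4523, -0.1333,  0.272 ]), 1114, np.float64(0.4309))
top 8.033 (array([ 0.457 , -0.1351,  0.272 ]), 1848, np.float64(0.443))
8.0333 [ 0.5425325  -0.26362634  0.21672526] [1.44637520e+00 2.78879887e+00 4.88386362e-05] [ 0.96904002  0.20216591 -0.11260717]
```

View pics/s3.png

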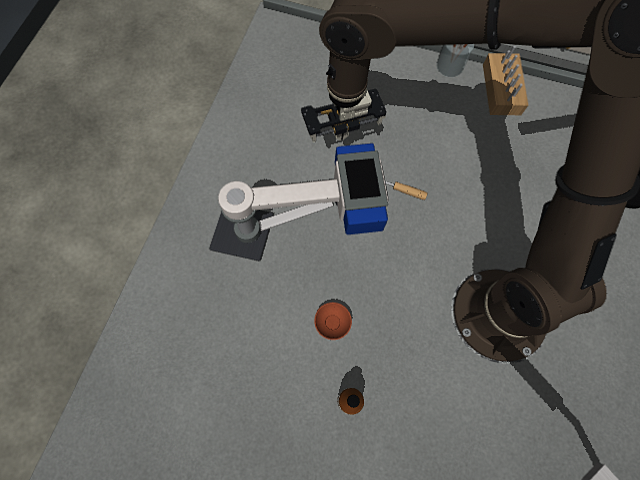

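Request:
{"name": "step_arm", "arguments": {
  "steps": [
    [0,0,0,0,0,0],
    [0,0,0,0,0,0],
    [0,0,0,0,0,0],
    [0,0,0,0,0,0],
    [0,0,0,0,0,0],
    [0,0,0,0,0,0],
    [0,0,0,0,0,0],
    [1.28,-1.72,0,0,0,0],
    [1.28,-1.72,0,0,0,0],
    [1.28,-1.72,0,0,0,0],
    [1.28,-1.72,0,0,0,0],
    [1.28,-1.72,0,0,0,0],
    [1.28,-1.72,0,0,0,0],
    [1.28,-1.72,0,0,0,0],
    [1.28,-1.72,0,0,0,0]
  ]
}}

```text
clock: 9.28
position: [0.553, -0.2776, 0.2167]
ee_rot: [1.446, 2.789, 0.0]
force: [0.2, 0.5, -0.6]
width: 0.005
gripper_force: 0.1
```

Run:
```python
from h import *
look("side")
o=observe();print(o["clock"],o["position"],o["gripper_force"],o["force"])
```

```text
side 9.333 (array([ 0.4845, -0.1879,  0.272 ]), 1071, np.float64(0.641))
9.3333 [ 0.55312779 -0.27799768  0.21668185] 0.14445757493376732 [-0.51107721 -0.43246378 -0.04456718]
```

Request:
{"name": "step_arm", "arguments": {
  "steps": [
    [2.27,-2.99,0,0,0,0],
    [2.27,-2.99,0,0,0,0],
    [2.27,-2.99,0,0,0,0],
    [2.6,-3.4,0,0,0,0],
    [3,-4,0,0,0,0],
    [3,-4,0,0,0,0]
  ]
}}

```text
clock: 9.83
position: [0.5685, -0.2982, 0.2167]
ee_rot: [-1.446, -2.789, 0.0]
force: [0.6, -0.4, 0.3]
width: 0.002
gripper_force: 0.0
```

Run:
```python
from h import *
for _ in range(3): look("side");look("top")
o=observe();print(o["clock"],o["position"],o["gripper_force"],o["force"])
```

```text
side 9.883 (array([ 0.4866, -0.1909,  0.272 ]), 1064, np.float64(0.653))
top 9.933 (array([ 0.4904, -0.1903,  0.272 ]), 1803, np.float64(0.6591))
side 9.983 (array([ 0.487 , -0.1911,  0.272 ]), 1066, np.float64(0.6546))
top 10.033 (array([ 0.4906, -0.1904,  0.272 ]), 1793, np.float64(0.6599))
side 10.083 (array([ 0.487 , -0.1915,  0.272 ]), 1060, np.float64(0.6554))
top 10.133 (array([ 0.4906, -0.1909,  0.272 ]), 1805, np.float64(0.6611))
10.1333 [ 0.56813381 -0.29746018  0.21669221] 0.0 [ 0.56720115 -0.44242658  0.05468173]
```

Request:
{"name": "step_arm", "arguments": {
  "steps": [
    [5,-7,0,0,0,0],
    [10,-14,0,0,0,0],
    [0,-5,15,0,0,0],
    [0,-5,25,0,0,0],
    [0,-5,25,0,0,0],
    [0,0,25,0,0,0],
    [0,0,0,0,0,0],
    [0,0,0,0,0,0],
    [0,0,0,0,0,0],
    [0,0,0,0,0,0],
    [0,0,0,0,0,0],
    [0,0,0,0,0,0],
    [0,0,0,0,0,0],
    [0,0,0,0,0,0],
    [0,0,0,0,0,0],
    [0,0,0,0,0,0],
    [0,0,0,0,0,0],
    [0,0,0,0,0,0],
    [0,0,0,0,0,0],
    [0,0,0,0,0,0]
  ]
}}

```text
clock: 11.8
position: [0.5832, -0.3337, 0.3068]
ee_rot: [1.446, 2.789, 0.0]
force: [0.5, 0.2, 0.3]
width: 0.005
gripper_force: 0.0
```

Run:
```python
from h import *
look("side");look("top","t4.png")
```

```text
side 11.85 (array([ 0.4913, -0.1967,  0.272 ]), 1063, np.float64(0.6777))
top 11.9 (array([ 0.4947, -0.1957,  0.272 ]), 1800, np.float64(0.6821))
```

Request:
{"name": "step_arm", "arguments": {
  "steps": [
    [0,0,0,0,0,0],
    [0,0,0,0,0,0],
    [0,0,0,0,0,0],
    [0,0,0,0,0,0],
    [0,0,0,0,0,0],
    [0,0,0,0,0,0],
    [0,0,0,0,0,0],
    [0,0,0,0,0,0],
    [0,0,0,0,0,0],
    [0,0,0,0,0,0],
    [0,0,0,0,0,0],
    [0,0,0,0,0,0],
    [0,0,0,0,0,0],
    [0,0,0,0,0,0],
    [0,0,0,0,0,0],
    [0,0,0,0,0,0],
    [0,0,0,0,0,0],
    [0,0,0,0,0,0],
    [0,0,0,0,0,0],
    [0,0,0,0,0,0]
  ]
}}

```text
clock: 13.57
position: [0.5832, -0.3337, 0.3067]
ee_rot: [1.446, 2.789, 0.0]
force: [0.8, -0.0, 0.1]
width: 0.004
gripper_force: 0.0
```

Run:
```python
from h import *
look("side","s5.png");look("top","t5.png")
# refine ring: gold pixels in first pictures
for n,b in(("top",(400,235,440,280)),("side",(328,170,365,212))):
    im=cv2.imread(f"pics/{n}0.png"); h=cv2.cvtColor(im,cv2.COLOR_BGR2HSV); x0,y0,x1,y1=b
    s=h[y0:y1,x0:x1].astype(int); m=(s[...,0]>=17)&(s[...,0]<=32)&(s[...,1]>110)&(s[...,2]>95)
    q=np.argwhere(m)[:,::-1]+[x0,y0]; c=q.mean(0); mid=(q.min(0)+q.max(0))/2
    for z in(.086,.095):
        for p in(c,mid):
            P=onz(n,[p],z)[0]; print(n,len(q),p.round(1),z,P.round(4),ang(P).round(4),np.linalg.norm(P[:2]-AX).round(4))
```

```text
side 13.617 (array([ 0.4932, -0.199 ,  0.272 ]), 1051, np.float64(0.6875))
top 13.667 (array([ 0.4966, -0.1985,  0.272 ]), 1784, np.float64(0.6935))
top 22 [421.9 253.9] 0.086 [ 0.4949 -0.1945  0.086 ] 0.6796 0.2983
top 22 [422. 254.] 0.086 [ 0.4946 -0.1948  0.086 ] 0.6797 0.2988
top 22 [421.9 253.9] 0.095 [ 0.4938 -0.1924  0.095 ] 0.6716 0.2979
top 22 [422. 254.] 0.095 [ 0.4935 -0.1927  0.095 ] 0.6717 0.2983
side 21 [347.2 186.7] 0.086 [ 0.4912 -0.1978  0.086 ] 0.6802 0.3034
side 21 [347.5 186.5] 0.086 [ 0.4906 -0.1987  0.086 ] 0.6814 0.3043
side 21 [347.2 186.7] 0.095 [ 0.4906 -0.1932  0.095 ] 0.6671 0.3009
side 21 [347.5 186.5] 0.095 [ 0.4901 -0.194   0.095 ] 0.6683 0.3019
```

The boom is coasting to rest at about 0.692, roughly 6 mm past the ring. There's time left, so I'll give the right bumper a very slow nudge back.

Request:
{"name": "step_arm", "arguments": {
  "steps": [
    [0,0,-30,0,0,0.04],
    [0,0,-30,0,0,0.035],
    [0,0,-25,0,0,0],
    [-1,5,-6,0,0,0],
    [-3,12,0,0,0,0],
    [-3,12,0,0,0,0],
    [-1,7,0,0,0,0],
    [-0.7,3,0,0,0,0],
    [-0.3,2,0,0,0,0],
    [0,0,0,0,0,0],
    [0,0,0,0,0,0]
  ]
}}

```text
clock: 14.58
position: [0.5744, -0.2932, 0.2163]
ee_rot: [1.341, 2.84, -0.001]
force: [0.5, -0.1, -0.4]
width: 0.003
gripper_force: 0.0
```

Run:
```python
from h import *
look("side","s6.png");look("top","t6.png");look("side")
o=observe();print(o["clock"],o["position"],o["ee_rot"],o["gripper_force"])
a=cv2.imread("pics/s6.png")[80:260,220:440];b=cv2.imread("pics/t6.png")[160:340,330:550]
cv2.imwrite("pics/c6.png",np.hstack([cv2.resize(x,(396,324)) for x in(a,b)]))
```

```text
side 14.633 (array([ 0.4934, -0.1994,  0.272 ]), 1056, np.float64(0.689))
top 14.683 (array([ 0.4971, -0.1985,  0.272 ]), 1793, np.float64(0.6946))
side 14.733 (array([ 0.4933, -0.1995,  0.272 ]), 1052, np.float64(0.6892))
14.7333 [ 0.57416539 -0.29335592  0.215699  ] [ 1.34193858e+00  2.84043715e+00 -2.11236779e-04] 0.0
```

View pics/c6.png

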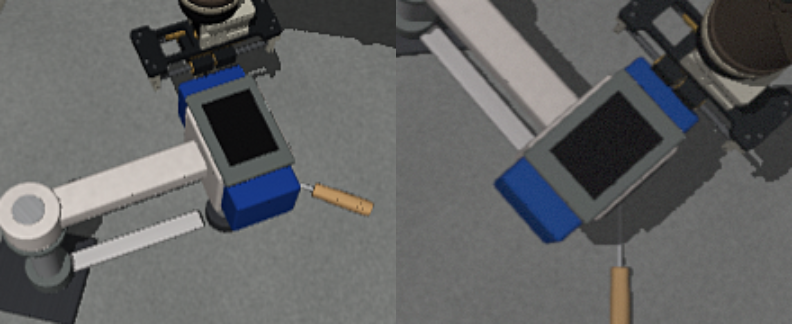

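The finger is close beside the right bumper and nothing is disturbed. Starting the slow push.

Request:
{"name": "step_arm", "arguments": {
  "steps": [
    [-0.1,0.12,0,0,0,0],
    [-0.1,0.12,0,0,0,0],
    [-0.1,0.12,0,0,0,0],
    [-0.1,0.12,0,0,0,0],
    [-0.1,0.12,0,0,0,0],
    [-0.1,0.12,0,0,0,0],
    [-0.1,0.12,0,0,0,0],
    [-0.1,0.12,0,0,0,0],
    [-0.1,0.12,0,0,0,0],
    [-0.1,0.12,0,0,0,0],
    [-0.1,0.12,0,0,0,0],
    [-0.1,0.12,0,0,0,0],
    [-0.1,0.12,0,0,0,0],
    [-0.1,0.12,0,0,0,0],
    [-0.1,0.12,0,0,0,0]
  ]
}}

```text
clock: 15.98
position: [0.5727, -0.2909, 0.2158]
ee_rot: [1.341, 2.841, 0.0]
force: [0.9, 0.1, 0.4]
width: 0.005
gripper_force: 0.0
```

Run:
```python
from h import *
look("side");look("top")
```

```text
side 16.033 (array([ 0.4934, -0.1995,  0.272 ]), 1055, np.float64(0.6893))
top 16.083 (array([ 0.4969, -0.1984,  0.272 ]), 1778, np.float64(0.6937))
```

Request:
{"name": "step_arm", "arguments": {
  "steps": [
    [-0.1,0.12,0,0,0,0],
    [-0.1,0.12,0,0,0,0],
    [-0.1,0.12,0,0,0,0],
    [-0.1,0.12,0,0,0,0],
    [-0.1,0.12,0,0,0,0],
    [-0.1,0.12,0,0,0,0],
    [-0.1,0.12,0,0,0,0],
    [-0.1,0.12,0,0,0,0]
  ]
}}

```text
clock: 16.75
position: [0.5719, -0.29, 0.2157]
ee_rot: [-1.341, -2.841, -0.0]
force: [0.2, 0.0, -1.0]
width: 0.003
gripper_force: 0.0
```

Run:
```python
from h import *
look("side");look("top")
```

```text
side 16.8 (array([ 0.4935, -0.1994,  0.272 ]), 1059, np.float64(0.6892))
top 16.85 (array([ 0.4971, -0.1986,  0.272 ]), 1801, np.float64(0.6947))
```

Request:
{"name": "step_arm", "arguments": {
  "steps": [
    [-0.1,0.12,0,0,0,0],
    [-0.1,0.12,0,0,0,0],
    [-0.1,0.12,0,0,0,0],
    [-0.1,0.12,0,0,0,0],
    [-0.1,0.12,0,0,0,0],
    [-0.1,0.12,0,0,0,0],
    [-0.1,0.12,0,0,0,0],
    [-0.1,0.12,0,0,0,0],
    [-0.1,0.12,0,0,0,0],
    [-0.1,0.12,0,0,0,0]
  ]
}}

```text
clock: 17.68
position: [0.5709, -0.2888, 0.2157]
ee_rot: [-1.341, -2.841, -0.0]
force: [0.5, -0.1, 0.2]
width: 0.002
gripper_force: 0.0
```

Run:
```python
from h import *
look("side");look("top")
```

```text
side 17.733 (array([ 0.4933, -0.1994,  0.272 ]), 1051, np.float64(0.6888))
top 17.783 (array([ 0.4972, -0.1986,  0.272 ]), 1801, np.float64(0.6949))
```

Request:
{"name": "step_arm", "arguments": {
  "steps": [
    [-0.1,0.12,0,0,0,0],
    [-0.1,0.12,0,0,0,0],
    [-0.1,0.12,0,0,0,0],
    [-0.1,0.12,0,0,0,0],
    [-0.1,0.12,0,0,0,0],
    [-0.1,0.12,0,0,0,0]
  ]
}}

```text
clock: 18.28
position: [0.5703, -0.288, 0.2157]
ee_rot: [1.341, 2.841, -0.0]
force: [-0.5, 1.3, -0.0]
width: 0.007
gripper_force: 0.0
```

Run:
```python
from h import *
look("side");look("top")
print(observe()["gripper_force"])
```

```text
side 18.333 (array([ 0.4931, -0.1991,  0.272 ]), 1054, np.float64(0.6875))
top 18.383 (array([ 0.4967, -0.1983,  0.272 ]), 1793, np.float64(0.693))
0.008725062652956694
```

Contact has begun (the angle is falling). I'll keep going at the same speed for a short while.

Request:
{"name": "step_arm", "arguments": {
  "steps": [
    [-0.1,0.12,0,0,0,0],
    [-0.1,0.12,0,0,0,0],
    [-0.1,0.12,0,0,0,0],
    [-0.1,0.12,0,0,0,0],
    [-0.1,0.12,0,0,0,0],
    [-0.1,0.12,0,0,0,0]
  ]
}}

```text
clock: 18.88
position: [0.5697, -0.2874, 0.2157]
ee_rot: [1.341, 2.841, 0.0]
force: [0.1, 0.2, 0.0]
width: 0.009
gripper_force: 0.0
```

Run:
```python
from h import *
look("side");look("top")
print(observe()["gripper_force"])
```

```text
side 18.933 (array([ 0.4921, -0.1976,  0.272 ]), 1056, np.float64(0.6819))
top 18.983 (array([ 0.4956, -0.1969,  0.272 ]), 1795, np.float64(0.6873))
0.0
```

Request:
{"name": "step_arm", "arguments": {
  "steps": [
    [-0.1,0.12,0,0,0,0],
    [-0.1,0.12,0,0,0,0],
    [-0.1,0.12,0,0,0,0],
    [-0.1,0.12,0,0,0,0]
  ]
}}

```text
clock: 19.32
position: [0.5693, -0.2868, 0.2157]
ee_rot: [1.341, 2.841, 0.0]
force: [0.3, -0.7, -0.6]
width: 0.0
gripper_force: 0.0
```

Run:
```python
from h import *
look("side");look("top")
print(observe()["gripper_force"])
```

```text
side 19.367 (array([ 0.4914, -0.197 ,  0.272 ]), 1058, np.float64(0.6787))
top 19.417 (array([ 0.4948, -0.196 ,  0.272 ]), 1784, np.float64(0.6832))
0.0
```

Request:
{"name": "step_arm", "arguments": {
  "steps": [
    [4,-6,0,0,0,0],
    [9,-13,0,0,0,0],
    [9,-15,0,0,0,0],
    [3,-10,15,0,0,0],
    [0,-5,25,0,0,0],
    [0,-5,25,0,0,0],
    [0,0,25,0,0,0],
    [0,0,0,0,0,0],
    [0,0,0,0,0,0],
    [0,0,0,0,0,0],
    [0,0,0,0,0,0],
    [0,0,0,0,0,0],
    [0,0,0,0,0,0],
    [0,0,0,0,0,0],
    [0,0,0,0,0,0],
    [0,0,0,0,0,0],
    [0,0,0,0,0,0],
    [0,0,0,0,0,0],
    [0,0,0,0,0,0],
    [0,0,0,0,0,0]
  ]
}}

```text
clock: 21.08
position: [0.5943, -0.3409, 0.3057]
ee_rot: [1.341, 2.841, 0.0]
force: [-0.0, -0.3, 0.6]
width: 0.002
gripper_force: 0.0
```

Request:
{"name": "step_arm", "arguments": {
  "steps": [
    [0,0,0,0,0,0],
    [0,0,0,0,0,0],
    [0,0,0,0,0,0],
    [0,0,0,0,0,0],
    [0,0,0,0,0,0],
    [0,0,0,0,0,0],
    [0,0,0,0,0,0],
    [0,0,0,0,0,0],
    [0,0,0,0,0,0],
    [0,0,0,0,0,0],
    [0,0,0,0,0,0],
    [0,0,0,0,0,0],
    [0,0,0,0,0,0],
    [0,0,0,0,0,0],
    [0,0,0,0,0,0],
    [0,0,0,0,0,0],
    [0,0,0,0,0,0],
    [0,0,0,0,0,0]
  ]
}}

```text
clock: 22.58
position: [0.5943, -0.3409, 0.3057]
ee_rot: [-1.341, -2.841, -0.0]
force: [-0.1, 0.1, 0.1]
width: 0.003
gripper_force: 0.0
```

Run:
```python
from h import *
look("side");look("top")
```

```text
side 22.633 (array([ 0.4893, -0.1941,  0.272 ]), 1063, np.float64(0.6668))
top 22.683 (array([ 0.4927, -0.1933,  0.272 ]), 1796, np.float64(0.6717))
```

Request:
{"name": "step_arm", "arguments": {
  "steps": [
    [0,0,0,0,0,0],
    [0,0,0,0,0,0],
    [0,0,0,0,0,0],
    [0,0,0,0,0,0],
    [0,0,0,0,0,0],
    [0,0,0,0,0,0],
    [0,0,0,0,0,0],
    [0,0,0,0,0,0],
    [0,0,0,0,0,0],
    [0,0,0,0,0,0],
    [0,0,0,0,0,0],
    [0,0,0,0,0,0]
  ]
}}

```text
clock: 23.68
position: [0.5943, -0.3409, 0.3057]
ee_rot: [1.341, 2.841, 0.0]
force: [0.7, -0.0, 0.2]
width: 0.003
gripper_force: 0.0
```

Run:
```python
from h import *
look("side","s9.png");look("top","t9.png")
```

```text
side 23.733 (array([ 0.489, -0.194,  0.272]), 1060, np.float64(0.666))
top 23.783 (array([ 0.4927, -0.1933,  0.272 ]), 1790, np.float64(0.6717))
```

View pics/s9.png

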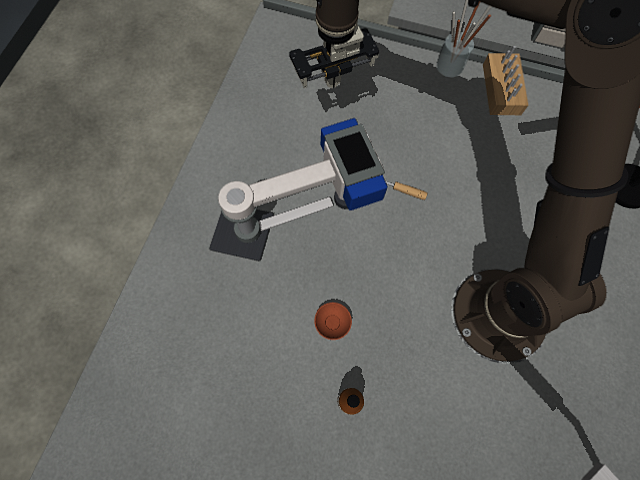

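The microscope is at rest at 0.669 rad. The ring measures about 0.67, the hand is well clear, and the bench things are untouched.

```bash
python3 -c "
from h import *
print(job.sign_off())"
```

```text
the job is handed in; nothing more can be done
None
```

I handed the job in with the microscope lens standing over the gold ring, within about 1–2 mm by my camera measurements; it was at rest and the hand was well clear, at about 24 s of the 38 s allowed.

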